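# Check two case lids for a worn friction hinge and flag the bad one

### The arm

A 6-joint arm with a two-finger parallel gripper is mounted at the origin on a cart in front of the work surface, level with it; the furniture and walls round the work are solid. World frame = base frame: x ahead of the robot, y to its left, z up, the work surface at z = 0. Lengths are in m, angles in degrees, forces in N, time in s.
With the tool pointing down it reaches from about 0.25 to 0.725 m from the base axis. Payload 9.7 kg.
Tool frame: the origin (TCP) lies at the very end of the fingers, on their centre line; the grasp point (between the pads) lies 19 mm behind it; z points along the fingers, y is the line along which they close (so a half turn about z gives the same grasp; the last joint's range is limited). The gripper opens to 85 mm and grips with 20 to 120 N. Pads are 22 mm wide; open, the fingers measure 114 mm over their backs; the gripper's body (76 mm by 85 mm) begins 54 mm behind the grasp point. The pads swing forward as they close: fully open they stand 13 mm farther back than shut.
Start: joints at [-76.719, 4.979, 10.078, 95.1, 0, 90], TCP at [0.126, -0.535, 0.231] pointing down, gripper open.
Joint ranges: [-179.16, 179.16], [-48.56, 103.87], [-65.8, 70.77], [-126.05, 130.52], [-82.76, 87.17], [-180, 180]. Speed limits (degrees/s): [127.2, 127.2, 147.25, 180, 180, 180].

### API

Orientations are given as [roll, pitch, yaw] about the fixed x, y, z axes, in that order (R = Rz(yaw) Ry(pitch) Rx(roll)).
In Python, from workcell import bot gives the robot as it stands.
- The arm moves only by the tool step_arm, never from a script. Its argument "targets" is a list of rows, each a list of 3 entries, a list of its own where there are three numbers: the opening, from 0 (shut) to 1 (fully open), then the shift along the world's x, y, z in mm, then the turn, a rotation vector about the world's x, y, z in rad. In form: [[grip, [tx, ty, tz], [wx, wy, wz]], ...]. A call has 1 to 8 rows; each row is the pose to reach, as a shift and turn from the pose commanded when the call began; what a row does not reach only later rows make up. A row lasts 1/10 s, in which the tool goes at most 50 mm and 8.59 degrees, less where a joint would pass 70% of its speed; a pose out of reach is approached as far as the arm can. A call with a gripper value outside its range is refused whole. The fingers move at their own pace and stop on an object; "force" is the grip in N (left out, the last holds). Time passes only in rows, so rows that repeat a pose let the fingers close. It gives the time, the measured TCP pose, the force, the opening and the grip force at its end, in the units of the state.
- bot.get_obs(): the state, without advancing time (a new reading comes with each control period).
- bot.camera(name): name is "scene" or "top" or "wrist"; returns (picture, depth): 420x560x3 uint8, red, green, blue; 420x560 float32, m along the optical axis (not along the pixel's ray), 0 where there is no reading.
- bot.camera_params(name): a dict with "K" (3x3 intrinsics, pixels), "R" (3x3) and "t" (3): a world point X has camera coordinates R X + t. Camera axes: x right, y down, z forward; pixel columns grow to the right and rows downward; lengths in m; the calibration is good to about 2 mm. A picture is of the moment at which its call begins: read the wrist's pose just before it. camera_params takes no time and is no camera call; for the wrist camera it gives the pose at the moment of the call.
- bot.job_done(): hands the job in; it is judged then, once.
The state is a dict: "time": time; "q": joint angles; "qd": joint speeds; "joint_efforts": joint torques, N m; "ee_pos": TCP position; "tcp_rot": TCP orientation; "wrist_force": force on the tool from outside, world axes, zero at the start; "torque": the same for the moment, N m; "opening": finger opening in m; "grasp_force": force on a finger pad.
Only numpy, scipy, OpenCV 4.12 (cv2) and the standard library are available. Lean on these libraries where they do the work, as an engineer would, in place of code of your own. Each camera call takes 0.05 s, during which the arm holds its last target. There are 200 camera calls.

### The job

Test the hinges of the two grey cases, the left one first, then the right: lift the lid by its red knob until it is firm against its rubber stop, with a steady pull of about 12 N at the knob and never more than 15 N, then let go and see whether it holds its angle. Leave the lid that holds standing open; when the other has sunk shut, lay the black tape roll flat in the middle of that lid and let go of it. Leave the other things on the bench alone.

Things in the scene. Friction and masses are not known exactly. Their poses are not given: they have to be found in the camera images.
- case_1: one of two identical grey cases with red knobs, fixed, 130 (x) x 150 (y) mm, 55 mm high without the lid; origin at the centre of the underside, z up, +x towards the hinge at the back, knob in front (-x). One stands left (origin y > 0.195), one right, which is which varies; turned up to 0.2 rad. The steel arm and black stop block on its +y side belong to the lid stop
- lid_1 (a joint): lid angle, rad: 0 shut, grows as the front rises. 0.25 to 0.36 kg. Hinge sound (stays where left; 4 to 7 N at the knob lifts it) or worn (left alone, sinks shut in 1 to 2 s). Stops on a rubber buffer at an unknown angle, 0.75 to 1.05, different on each case; beyond it the pull at the knob climbs about 1.5 N per mm of tool travel
- knob_1 (a point): centre of the lid's red knob: cylinder, 20 mm diameter, 20 mm long, axis along point y (parallel to the hinge), on a 12 mm wide tongue, 34 mm in front of the lid's edge; 60 mm above the bench when shut. Pinch its flat ends from above, fingers closing along y; it turns between the pads as the lid swings. x, z turn with the lid
- hinge_1 (a point): point on the hinge line at the middle of the case's back edge, 59 mm above the bench; the line runs along the case's y; the knob's centre moves on a circle of 170 mm radius about it
- top_1 (a point): centre of the flat upper face of this lid (134 x 154 mm), 64 mm above the bench when shut; z is the lid's normal
- case_2: one of two identical grey cases with red knobs, fixed, 130 (x) x 150 (y) mm, 55 mm high without the lid; origin at the centre of the underside, z up, +x towards the hinge at the back, knob in front (-x). One stands left (origin y > 0.195), one right, which is which varies; turned up to 0.2 rad. The steel arm and black stop block on its +y side belong to the lid stop
- lid_2 (a joint): lid angle, rad: 0 shut, grows as the front rises. 0.25 to 0.36 kg. Hinge sound (stays where left; 4 to 7 N at the knob lifts it) or worn (left alone, sinks shut in 1 to 2 s). Stops on a rubber buffer at an unknown angle, 0.75 to 1.05, different on each case; beyond it the pull at the knob climbs about 1.5 N per mm of tool travel
- knob_2 (a point): centre of the lid's red knob: cylinder, 20 mm diameter, 20 mm long, axis along point y (parallel to the hinge), on a 12 mm wide tongue, 34 mm in front of the lid's edge; 60 mm above the bench when shut. Pinch its flat ends from above, fingers closing along y; it turns between the pads as the lid swings. x, z turn with the lid
- hinge_2 (a point): point on the hinge line at the middle of the case's back edge, 59 mm above the bench; the line runs along the case's y; the knob's centre moves on a circle of 170 mm radius about it
- top_2 (a point): centre of the flat upper face of this lid (134 x 154 mm), 64 mm above the bench when shut; z is the lid's normal
- tape_roll: roll of black tape lying flat, 59 mm outer diameter, 18 mm high, loose; origin at the centre of its underside, z up. It can be grasped across its outside from above
- circuit_board_1: small green circuit board, 24x34x9 mm, loose bystander; origin under its centre
- red_screwdriver: red-handled screwdriver, 175 mm long, loose bystander; origin under its centre
- flux_bottle: white bottle with red cap between the cases towards the back, 34 mm across, 105 mm high, loose bystander; origin under its centre
Things that resemble listed ones, but are neither listed nor needed, are in the scene too. What is shaped like the tape_roll but green or turquoise is not meant.

How it is judged (in metres and radians):
On the way, in this order (a step that is already met when the one before it is completed fails the run):
1. the left case's lid is lifted firm against its stop (over 18 N at the stop block for 0.2 s: a pull of 9 N or more at the knob always gives that) (((world y of case_1 above 0.195 m and contact force between lid_1_c1 and stop_1_c0 above 18 N and value of joint lid_1 above 0.65 rad) or (world y of case_2 above 0.195 m and contact force between lid_2_c1 and stop_2_c0 above 18 N and value of joint lid_2 above 0.65 rad))), for 0.2 s.
2. the right case's lid is lifted firm against its stop (the same) (((world y of case_1 below 0.195 m and contact force between lid_1_c1 and stop_1_c0 above 18 N and value of joint lid_1 above 0.65 rad) or (world y of case_2 below 0.195 m and contact force between lid_2_c1 and stop_2_c0 above 18 N and value of joint lid_2 above 0.65 rad))), for 0.2 s.
3. the tape roll lies on the shut lid of the case with the worn hinge (horizontal distance between tape_roll and top_2 below 0.035 m and z of tape_roll in the frame of top_2 between -0.006 and 0.006 m and value of joint lid_2 below 0.03 rad), for 0.2 s.
At the end, for the whole second after the job is handed in: The lid with the sound hinge stands open by itself past 0.6 rad, at rest; the lid with the worn hinge is shut (under 0.03 rad) with the tape roll lying flat and still on it, its centre within 35 mm of the lid's middle (all of step 3 and angle between tape_roll's own z axis and vertical below 0.15 rad and linear speed of tape_roll below 0.02 m/s and value of joint lid_1 above 0.6 rad and velocity of joint lid_1 between -0.03 and 0.03 rad/s); the robot touches nothing.
It fails at once if a lid is forced against its stop: over 65 N at the stop block, which takes a pull of more than 15 N at the knob (contact force between lid_1_c1 and stop_1_c0 above 65 N or contact force between lid_2_c1 and stop_2_c0 above 65 N).
It fails at once if a bystander (circuit board, red screwdriver, flux bottle) is moved by more than 20 mm (distance of any of circuit_board_1, red_screwdriver, flux_bottle from where it was at the start of the episode above 0.02 m).
It also fails if it takes over 72 s, if anything falls off the work surface, if the arm or the gripper's body presses on something with over 40 N, if the wrist force passes 120 N, or if a joint passes its speed limit or range.

## Working session

There is one attempt and no reset: what is moved stays moved. The work goes in short steps, Python scripts to look and compute and a tool call to move; the robot and the scene stay as the last step left them, time stands still between calls to the robot, and variables do not carry over. Pictures are saved under pics/ and viewed, at most 10 in all, crops included, and the job is handed in when it is done.

Besides the shell and the picture viewer there is one more tool, called after "Request:" as name(argument=value, ...), one argument or row to a line, values as JSON. step_arm: Moves the arm, as the interface text tells. Its arguments: {"type":"object","properties":{"targets":{"type":"array","items":{"type":"array"}},"force":{"type":"number"}},"required":["targets"]}

```bash
mkdir -p pics; python3 - <<'E'
from workcell import bot
import cv2,numpy as np
for n in ("top","scene"):
    p,d=bot.camera(n); c=bot.camera_params(n)
    np.savez(f"{n}0.npz",p=p,d=d,**c); cv2.imwrite(f"pics/{n}0.png",p[:,:,::-1]); print(n,c)
print(bot.get_obs())
E
```

```text
top {'K': array([[523.81104141,   0.        , 268.55840846],
       [  0.        , 523.81104141, 208.44490579],
       [  0.        ,   0.        ,   1.        ]]), 'R': array([[-0.01342086, -0.99989712,  0.00506288],
       [-0.98791078,  0.01247757, -0.15452055],
       [ 0.15444148, -0.00707547, -0.9879766 ]]), 't': array([0.11343166, 0.50095452, 1.49339935])}
scene {'K': array([[420.54758816,   0.        , 274.05024193],
       [  0.        , 420.54758816, 208.72936549],
       [  0.        ,   0.        ,   1.        ]]), 'R': array([[-0.81583229, -0.57824462,  0.00712949],
       [-0.40448888,  0.56178658, -0.72165406],
       [ 0.41328733, -0.59163248, -0.69221715]]), 't': array([0.47687901, 0.17906855, 1.13603811])}
{'time': 0.1, 'q': array([-7.67187505e+01,  5.00760105e+00,  1.00380570e+01,  9.51020774e+01,
        6.54713916e-04,  8.99982132e+01]), 'qd': array([-0.10540598, -0.0902009 ,  0.19379669, -0.03231215,  0.00640782,
        0.06122723]), 'joint_efforts': array([-7.48788425e-04, -5.21562481e+01,  4.65653408e+01,  1.61125639e-02,
       -4.98947418e-05, -4.21252622e-06]), 'ee_pos': array([ 0.12630235, -0.53506445,  0.23064893]), 'tcp_rot': array([-1.79928379e+02, -6.56946951e-04,  1.32830355e+01]), 'wrist_force': array([0.02662017, 0.48738123, 0.28443622]), 'torque': array([ 0.00334789,  0.02782233, -0.01332918]), 'grasp_force': 0.0, 'opening': 0.08486433492239469}
```

View pics/top0.png

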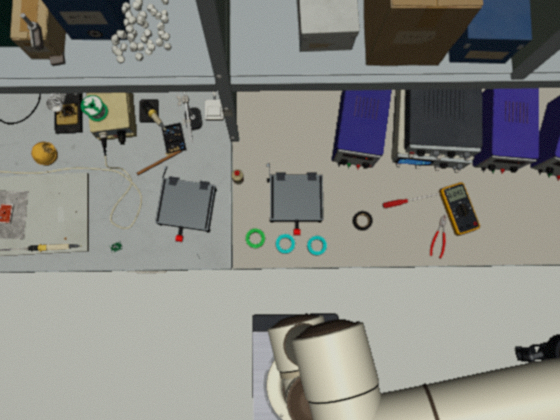

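View pics/scene0.png

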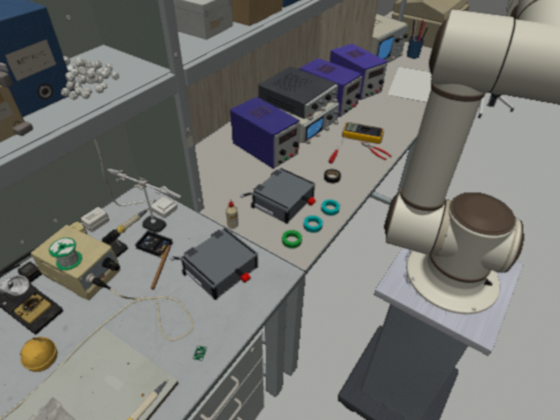

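Top view: the left case is at (186,203) with its knob at (179,238). The right case is at (297,197) with its knob at (297,232). The black tape roll is at (362,220), the green and turquoise decoy rings at (255,238), (285,243) and (317,245), the flux bottle at (238,176), the screwdriver near (405,202) and the circuit board at (116,246).

Things that could be mistaken for the targets:
- **Red knobs:** red bottle cap (238,176), screwdriver handle (395,203), pliers (438,238), red item (5,213). I choose (179,238) and (297,232).
- **Tape roll:** the rings at (255,238), (285,243) and (317,245). I choose the black one at (362,220).

```bash
cat > h.py <<'E'
import cv2,numpy as np
def ray(c,u,v,z):
    K,R,t=c["K"],c["R"],c["t"]; C=-R.T@t
    d=R.T@np.linalg.solve(K,[u,v,1.0]); return C+d*(z-C[2])/d[2]
def proj(c,X):
    x=c["K"]@(c["R"]@np.asarray(X,float)+c["t"]); return x[:2]/x[2]
def red(p):
    h=cv2.cvtColor(p,cv2.COLOR_RGB2HSV); return (((h[...,0]<8)|(h[...,0]>172))&(h[...,1]>150)&(h[...,2]>90)).astype(np.uint8)
def blobs(m,lo=8):
    n,l,s,c=cv2.connectedComponentsWithStats(m); return [(c[i].round(1),s[i]) for i in range(1,n) if s[i][4]>=lo]
def cloud(p,d,c):
    v,u=np.indices(d.shape); P=np.stack([u,v,np.ones_like(u)],-1)@np.linalg.inv(c["K"]).T*d[...,None]
    return (P-c["t"])@c["R"]
E
python3 - <<'E'
from h import *
im={}
for n in("top","scene"):
    z=np.load(n+"0.npz"); c=z; p=z["p"]; W=cloud(p,z["d"],z)
    print(n)
    for b,s in blobs(red(p)):
        X=ray(z,*b,.06); 
        if .2<X[0]<.7 and -.5<X[1]<.6: print(" red",b,s,X.round(4))
    # lids by height
    gray=(p.max(2).astype(int)-p.min(2)<30)&(p.max(2)<150)
    m=((abs(W[...,2]-.064)<.006)&(W[...,0]>.25)&(W[...,0]<.7)&(W[...,1]>-.1)&(W[...,1]<.5)&gray).astype(np.uint8)
    m=cv2.morphologyEx(m,cv2.MORPH_OPEN,np.ones((3,3)))
    n_,l,s,c_=cv2.connectedComponentsWithStats(m)
    for i in range(1,n_):
        if s[i][4]>300:
            v,u=np.nonzero(l==i); q=np.array([ray(z,a,b,.064)[:2] for a,b in zip(u,v)])
            print(" lid",c_[i],s[i][4],cv2.minAreaRect((q*1000).astype(np.float32)), np.median(W[l==i][:,2]))
    m=((p.max(2)<60)&(W[...,2]>.008)&(W[...,2]<.03)&(W[...,0]>.25)&(W[...,0]<.6)&(W[...,1]>-.2)&(W[...,1]<.08)).astype(np.uint8)
    for b,s in blobs(m,30): 
        print(" tape",b,s,ray(z,*b,.018).round(4))
z=np.load("top0.npz")["p"]
a=cv2.resize(z[140:280,100:420],None,fx=2.5,fy=2.5,interpolation=2); cv2.imwrite("pics/crop0.png",a[...,::-1])
E
```

```text
top
 red [236.5 172.6] [235 171   4   5  17] [0.6059 0.199  0.06  ]
 red [394.  202.9] [383 199  24   9 105] [ 0.5107 -0.2559  0.06  ]
 red [296.5 231.5] [294 229   6   6  36] [0.4312 0.0279 0.06  ]
 red [433.  242.3] [430 231   8  24  52] [ 0.3951 -0.3618  0.06  ]
 red [442.8 244.8] [440 233   5  25  50] [ 0.3876 -0.3894  0.06  ]
 red [178.8 237.7] [176 235   7   7  38] [0.4177 0.3645 0.06  ]
 lid [296.3074187 197.625    ] 1968 ((534.333984375, 26.904647827148438), (151.04397583007812, 140.89141845703125), 89.20663452148438) 0.06414613826022349
 lid [185.02591393 203.74780194] 2161 ((518.185546875, 347.1827697753906), (153.61106872558594, 143.0051727294922), 80.83403015136719) 0.06399887818145342
 tape [361.7 220.7] [353 212  19  18 122] [ 0.4655 -0.1681  0.018 ]
scene
 red [375.6 153.1] [371 149  11   9  16] [ 0.3784 -0.3065  0.06  ]
 red [382.4 150.9] [376 148  14   8  17] [ 0.3649 -0.3318  0.06  ]
 red [332.9 156.5] [330 151   7  12  35] [ 0.4869 -0.2043  0.06  ]
 red [311.2 200.3] [308 197   7   8  35] [0.4316 0.0242 0.06  ]
 red [230.5 203.7] [229 202   4   4  14] [0.6179 0.1767 0.06  ]
 red [245.1 276.7] [241 272   9  10  58] [0.4174 0.3618 0.06  ]
 lid [283.7433687  188.46485411] 1508 ((522.1676025390625, 27.983600616455078), (156.26075744628906, 158.83827209472656), 89.20634460449219) 0.06371490098254139
 lid [219.05855856 256.51883702] 2442 ((507.28509521484375, 349.05584716796875), (154.94129943847656, 159.2344970703125), 80.69385528564453) 0.0636232531428525
 tape [331.5 177.5] [324 171  16  11  63] [ 0.4574 -0.1517  0.018 ]
 tape [298.1 208.5] [291 201  16  17  60] [0.4664 0.0389 0.018 ]
```

View pics/crop0.png

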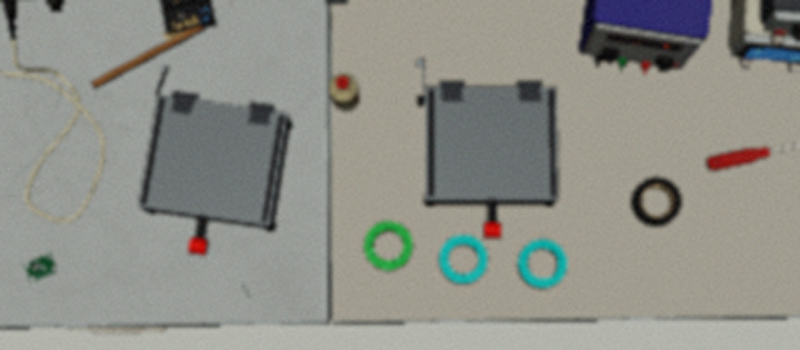

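The crop confirms the choices: red knobs at crop (198,245) and (492,230), and the black roll at (657,201).

- **Left case:** knob about (0.417, 0.363), yaw −9.2°.
- **Right case:** knob about (0.431, 0.027), yaw −0.8°.
- **Tape roll:** (0.465, −0.168).

Moving to the left knob.

Request:
step_arm(
  targets=[
    [0.7,[294,335,0],[0,0,-0.393]],
    [0.7,[294,335,0],[0,0,-0.393]],
    [0.7,[294,335,0],[0,0,-0.393]],
    [0.7,[294,335,0],[0,0,-0.393]],
    [0.7,[294,335,0],[0,0,-0.393]],
    [0.7,[294,335,0],[0,0,-0.393]],
    [0.7,[294,335,0],[0,0,-0.393]],
    [0.7,[294,335,0],[0,0,-0.393]],
  ],
  force=40,
)

```text
time: 0.9
ee_pos: [0.3877, -0.2366, 0.2312]
tcp_rot: [180.0, -0.0, -9.2]
wrist_force: [0.5, -1.7, 0.0]
opening: 0.0597
grasp_force: 0.0
```

Request:
step_arm(
  targets=[
    [0.7,[27,597,-80],[0,0,0]],
    [0.7,[27,597,-80],[0,0,0]],
    [0.7,[27,597,-80],[0,0,0]],
    [0.7,[27,597,-80],[0,0,0]],
    [0.7,[27,597,-80],[0,0,0]],
    [0.7,[27,597,-80],[0,0,0]],
    [0.7,[27,597,-80],[0,0,0]],
    [0.7,[27,597,-80],[0,0,0]],
  ],
)

```text
time: 1.7
ee_pos: [0.3852, -0.0323, 0.1823]
tcp_rot: [-177.9, 0.1, -6.3]
wrist_force: [0.1, 0.5, 0.8]
opening: 0.0596
grasp_force: 0.0
```

Request:
step_arm(
  targets=[
    [0.7,[9,200,-40],[0,0,0]],
    [0.7,[9,200,-40],[0,0,0]],
    [0.7,[9,200,-40],[0,0,0]],
    [0.7,[9,200,-40],[0,0,0]],
    [0.7,[9,200,-40],[0,0,0]],
    [0.7,[9,200,-40],[0,0,0]],
  ],
)

```text
time: 2.3
ee_pos: [0.3849, -0.0003, 0.1482]
tcp_rot: [-175.8, 0.1, -3.1]
wrist_force: [0.3, -0.1, 0.8]
opening: 0.0597
grasp_force: 0.0
```

```bash
python3 - <<'E'
from workcell import bot
from h import *
o=bot.get_obs(); print(o["time"],o["ee_pos"],o["tcp_rot"],o["wrist_force"])
c=bot.camera_params("wrist"); p,d=bot.camera("wrist")
cv2.imwrite("pics/w1.png",p[...,::-1])
for b,s in blobs(red(p),30): print(b,s,ray(c,*b,.06),ray(c,*b,.07))
E
```

```text
2.3 [ 3.84937566e-01 -3.44240270e-04  1.48207142e-01] [-1.75771762e+02  1.14244125e-01 -3.12448415e+00] [ 0.26223594 -0.08642389  0.84092794]
[242.7 154. ] [228 141  30  27 688] [0.43142995 0.02718616 0.06      ] [0.43234992 0.02531076 0.07      ]
```

View pics/w1.png

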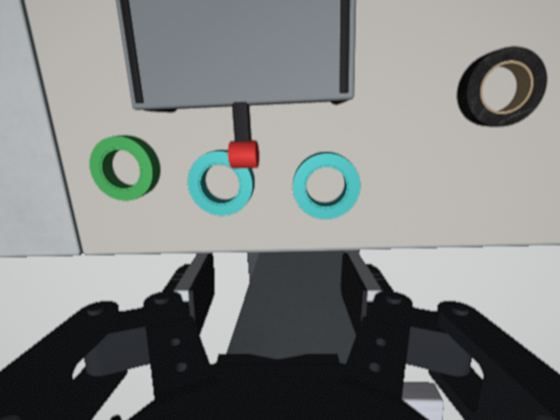

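The wrist view shows the right knob at (243,154) and the black tape at (503,87), with the decoy rings in front of the case. The arm moved slowly and tilted, so I'll check the joints.

```bash
python3 - <<'E'
from workcell import bot
o=bot.get_obs(); print(o["q"].round(2),o["qd"].round(2),o["ee_pos"],o["tcp_rot"])
E
```

```text
[ -3.17 -18.66 -20.61  88.19   4.23 179.94] [ 0.07 -0.06  0.39  0.62 -0.04 -0.02] [ 3.84868706e-01 -2.89902082e-04  1.47986778e-01] [-1.75769637e+02  1.28192116e-01 -3.11829089e+00]
```

Request:
step_arm(
  targets=[
    [0.7,[0,0,80],[0,0,0]],
    [0.7,[0,0,80],[0,0,0]],
  ],
)

```text
time: 2.55
ee_pos: [0.3846, -0.0002, 0.2302]
tcp_rot: [-175.8, 0.1, -3.1]
wrist_force: [0.6, 0.0, -0.1]
opening: 0.0597
grasp_force: 0.0
```

```bash
python3 - <<'E'
from workcell import bot
o=bot.get_obs(); print(o["q"].round(2),o["qd"].round(2),o["ee_pos"],o["tcp_rot"])
E
```

```text
[ -3.17 -17.44 -10.56  96.98   4.23 179.95] [ 1.000e-02  6.720e+00  3.881e+01  3.038e+01 -4.000e-02 -0.000e+00] [ 3.84594053e-01 -1.98640232e-04  2.30245010e-01] [-1.75765256e+02  1.00893432e-01 -3.11202030e+00]
```

Joint 6 hit its 180° limit, so I'll use the half-turned grasp (yaw 170.8).

```bash
python3 - <<'E'
from scipy.spatial.transform import Rotation as R
r0=R.from_euler('xyz',[-175.766,.1,-3.112],degrees=True)
for y in (60,):
    print((R.from_euler('xyz',[180,0,y],degrees=True)*r0.inv()).as_rotvec().round(4))
E
```

```text
[-0.0675 -0.0387  1.1011]
```

Request:
step_arm(
  targets=[
    [0.7,[32,363,-20],[-0.0675,-0.0387,1.1011]],
    [0.7,[32,363,-20],[-0.0675,-0.0387,1.1011]],
    [0.7,[32,363,-20],[-0.0675,-0.0387,1.1011]],
    [0.7,[32,363,-20],[-0.0675,-0.0387,1.1011]],
    [0.7,[32,363,-20],[-0.0675,-0.0387,1.1011]],
    [0.7,[32,363,-20],[-0.0675,-0.0387,1.1011]],
    [0.7,[32,363,-20],[-0.0675,-0.0387,1.1011]],
    [0.7,[32,363,-20],[-0.0675,-0.0387,1.1011]],
  ],
)

```text
time: 3.35
ee_pos: [0.4165, 0.3669, 0.207]
tcp_rot: [-180.0, 0.1, 60.5]
wrist_force: [0.1, -1.6, -0.0]
opening: 0.0597
grasp_force: 0.0
```

Request:
step_arm(
  targets=[
    [0.7,[0,0,0],[0,0,1.19]],
    [0.7,[0,0,0],[0,0,1.19]],
    [0.7,[0,0,0],[0,0,1.19]],
    [0.7,[0,0,0],[0,0,1.19]],
    [0.7,[0,0,0],[0,0,1.19]],
    [0.7,[0,0,0],[0,0,1.19]],
    [0.7,[0,0,0],[0,0,1.19]],
    [0.7,[0,0,0],[0,0,1.19]],
  ],
)

```text
time: 4.15
ee_pos: [0.4172, 0.3629, 0.2085]
tcp_rot: [180.0, 0.0, 128.5]
wrist_force: [-0.1, 0.3, 0.5]
opening: 0.0597
grasp_force: 0.0
```

Request:
step_arm(
  targets=[
    [0.5,[-30,0,-50],[0,0,0.738]],
    [0.5,[-30,0,-50],[0,0,0.738]],
    [0.5,[-30,0,-50],[0,0,0.738]],
    [0.5,[-30,0,-50],[0,0,0.738]],
    [0.5,[-30,0,-50],[0,0,0.738]],
    [0.5,[-30,0,-50],[0,0,0.738]],
    [0.5,[-30,0,-50],[0,0,0.738]],
  ],
)

```text
time: 4.85
ee_pos: [0.3871, 0.3629, 0.1585]
tcp_rot: [-180.0, 0.0, 170.2]
wrist_force: [0.4, -0.4, 0.2]
opening: 0.0426
grasp_force: 0.0
```

```bash
cat > w.py <<'E'
import sys
from workcell import bot
from h import *
o=bot.get_obs(); print(o["time"],o["ee_pos"].round(4),o["tcp_rot"].round(2),o["wrist_force"].round(2))
c=bot.camera_params("wrist"); p,d=bot.camera("wrist"); W=cloud(p,d,c)
cv2.imwrite("pics/%s.png"%sys.argv[1],p[...,::-1])
n,l,s,cc=cv2.connectedComponentsWithStats(red(p))
for i in range(1,n):
    if s[i][4]>100: print(cc[i].round(1),s[i],ray(c,*cc[i],.06).round(4),ray(c,*cc[i],.067).round(4),"cloud",np.median(W[l==i],0).round(4))
E
python3 w.py w2
```

```text
4.85 [0.3871 0.3629 0.1585] [-1.8000e+02  2.0000e-02  1.7024e+02] [ 0.39 -0.38  0.17]
[285.3 247.3] [274 236  24  24 549] [0.4183 0.3622 0.06  ] [0.4155 0.3625 0.067 ] cloud [0.4142 0.3626 0.0695]
```

View pics/w2.png

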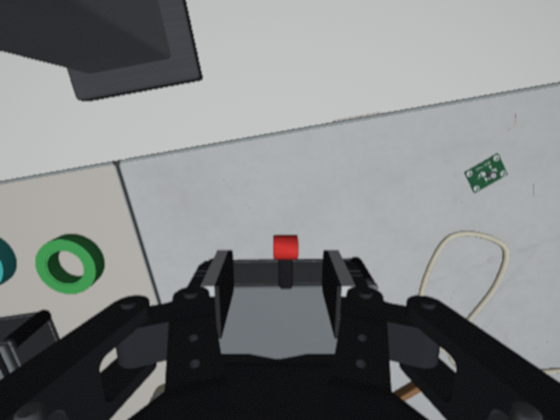

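The red knob at (286,247) is centred between the fingers, giving a position of about (0.4165, 0.3625). Descending to grasp it.

Request:
step_arm(
  targets=[
    [0.5,[29,0,-40],[0,0,0]],
    [0.5,[29,0,-80],[0,0,0]],
    [0.5,[29,0,-105],[0,0,0]],
    [0.5,[29,0,-117],[0,0,0]],
    [0.1,[29,0,-117],[0,0,0]],
    [0.1,[29,0,-117],[0,0,0]],
    [0.1,[29,0,-117],[0,0,0]],
    [0.1,[29,0,-117],[0,0,0]],
  ],
  force=40,
)

```text
time: 5.7
ee_pos: [0.4161, 0.3641, 0.0429]
tcp_rot: [179.9, 0.0, 170.5]
wrist_force: [-1.5, 5.2, -1.3]
opening: 0.0195
grasp_force: 44.6
```

Request:
step_arm(
  targets=[
    [0.1,[0.2,1,8.5],[0,0,0]],
    [0.1,[1.9,0.7,25.5],[0,0,0]],
    [0.1,[5.3,0.1,42],[0,0,0]],
    [0.1,[10.2,-0.7,58.3],[0,0,0]],
    [0.1,[16.7,-1.7,73.9],[0,0,0]],
    [0.1,[24.8,-3,88.9],[0,0,0]],
    [0.1,[29.3,-3.8,96],[0,0,0]],
    [0.1,[29.3,-3.8,96],[0,0,0]],
  ],
)

```text
time: 6.5
ee_pos: [0.446, 0.3593, 0.139]
tcp_rot: [179.9, 0.1, 170.5]
wrist_force: [-1.2, 1.8, 0.7]
opening: 0.0193
grasp_force: 41.0
```

Request:
step_arm(
  targets=[
    [0.1,[4.9,-0.8,6.9],[0,0,0]],
    [0.1,[10.2,-1.6,13.5],[0,0,0]],
    [0.1,[14.6,-2.4,18.6],[0,0,0]],
  ],
)

```text
time: 6.8
ee_pos: [0.4595, 0.3571, 0.1561]
tcp_rot: [180.0, -0.1, 170.5]
wrist_force: [-1.6, 3.9, -6.3]
opening: 0.0191
grasp_force: 39.7
```

Request:
step_arm(
  targets=[
    [0.1,[2,-0.3,2.2],[0,0,0]],
    [0.1,[4,-0.6,4.4],[0,0,0]],
    [0.1,[4,-0.6,4.4],[0,0,0]],
  ],
)

```text
time: 7.1
ee_pos: [0.4639, 0.3564, 0.1607]
tcp_rot: [180.0, 0.0, 170.5]
wrist_force: [-0.5, 4.6, -2.2]
opening: 0.0196
grasp_force: 40.0
```

Request:
step_arm(
  targets=[
    [0.1,[2.1,-0.3,2.1],[0,0,0]],
    [0.1,[4.2,-0.5,4.2],[0,0,0]],
    [0.1,[4.2,-0.5,4.2],[0,0,0]],
  ],
)

```text
time: 7.4
ee_pos: [0.468, 0.3557, 0.1647]
tcp_rot: [-180.0, -0.0, 170.5]
wrist_force: [-2.0, 4.2, -3.2]
opening: 0.0193
grasp_force: 39.8
```

Request:
step_arm(
  targets=[
    [0.1,[2.2,-0.3,2],[0,0,0]],
    [0.1,[4.3,-0.5,4],[0,0,0]],
    [0.1,[4.3,-0.5,4],[0,0,0]],
  ],
)

```text
time: 7.7
ee_pos: [0.4723, 0.3551, 0.1687]
tcp_rot: [-180.0, 0.0, 170.5]
wrist_force: [-2.4, 4.3, -1.9]
opening: 0.0191
grasp_force: 39.7
```

Request:
step_arm(
  targets=[
    [0.1,[2.2,-0.3,1.9],[0,0,0]],
    [0.1,[4.5,-0.5,3.9],[0,0,0]],
    [0.1,[4.5,-0.5,3.9],[0,0,0]],
  ],
)

```text
time: 8.0
ee_pos: [0.4771, 0.3544, 0.1727]
tcp_rot: [-180.0, 0.0, 170.5]
wrist_force: [-2.4, 1.2, -2.5]
opening: 0.0191
grasp_force: 39.7
```

Request:
step_arm(
  targets=[
    [0.1,[2.3,-0.4,1.9],[0,0,0]],
    [0.1,[4.6,-0.7,3.7],[0,0,0]],
    [0.1,[4.6,-0.7,3.7],[0,0,0]],
  ],
)

```text
time: 8.3
ee_pos: [0.4818, 0.3536, 0.1765]
tcp_rot: [-180.0, 0.0, 170.5]
wrist_force: [-2.8, -0.5, -2.3]
opening: 0.0191
grasp_force: 39.6
```

Request:
step_arm(
  targets=[
    [0.1,[2.4,-0.4,1.8],[0,0,0]],
    [0.1,[4.7,-0.8,3.6],[0,0,0]],
    [0.1,[4.7,-0.8,3.6],[0,0,0]],
  ],
)

```text
time: 8.6
ee_pos: [0.4866, 0.3529, 0.18]
tcp_rot: [-180.0, 0.0, 170.5]
wrist_force: [-2.8, -1.5, -3.0]
opening: 0.0197
grasp_force: 39.6
```

Request:
step_arm(
  targets=[
    [0.1,[2.4,-0.4,1.7],[0,0,0]],
    [0.1,[4.8,-0.8,3.4],[0,0,0]],
    [0.1,[4.8,-0.8,3.4],[0,0,0]],
  ],
)

```text
time: 8.9
ee_pos: [0.4914, 0.3521, 0.1834]
tcp_rot: [-180.0, 0.0, 170.5]
wrist_force: [-1.8, -1.4, -4.0]
opening: 0.0192
grasp_force: 39.6
```

Request:
step_arm(
  targets=[
    [0.1,[2.5,-0.4,1.6],[0,0,0]],
    [0.1,[5,-0.8,3.2],[0,0,0]],
    [0.1,[5,-0.8,3.2],[0,0,0]],
  ],
)

```text
time: 9.2
ee_pos: [0.4964, 0.3513, 0.1866]
tcp_rot: [-180.0, 0.0, 170.5]
wrist_force: [-2.4, -2.4, -3.5]
opening: 0.0194
grasp_force: 39.6
```

Request:
step_arm(
  targets=[
    [0.1,[2.2,-0.3,1.3],[0,0,0]],
    [0.1,[4.4,-0.6,2.6],[0,0,0]],
    [0.1,[4.4,-0.6,2.6],[0,0,0]],
  ],
)

```text
time: 9.5
ee_pos: [0.5007, 0.3507, 0.1892]
tcp_rot: [-180.0, 0.0, 170.5]
wrist_force: [-3.2, -4.9, -2.9]
opening: 0.0195
grasp_force: 39.6
```

Request:
step_arm(
  targets=[
    [0.1,[2.2,-0.8,1.2],[0,0,0]],
    [0.1,[4.4,-1.6,2.4],[0,0,0]],
    [0.1,[4.4,-1.6,2.4],[0,0,0]],
  ],
)

```text
time: 9.8
ee_pos: [0.5047, 0.35, 0.1914]
tcp_rot: [179.9, -0.0, 170.5]
wrist_force: [-4.5, 3.0, -5.2]
opening: 0.0194
grasp_force: 39.6
```

Contact with the stop. Creeping up to 12 N.

Request:
step_arm(
  targets=[
    [0.1,[0.9,0,0.5],[0,0,0]],
    [0.1,[1.8,0,1],[0,0,0]],
    [0.1,[1.8,0,1],[0,0,0]],
  ],
)

```text
time: 10.1
ee_pos: [0.5055, 0.3499, 0.1918]
tcp_rot: [180.0, -0.1, 170.5]
wrist_force: [-7.6, 2.0, -7.1]
opening: 0.0191
grasp_force: 39.5
```

Request:
step_arm(
  targets=[
    [0.1,[0.9,-0.1,0.5],[0,0,0]],
    [0.1,[0.9,-0.1,0.5],[0,0,0]],
    [0.1,[0.9,-0.1,0.5],[0,0,0]],
    [0.1,[0.9,-0.1,0.5],[0,0,0]],
    [0.1,[0.9,-0.1,0.5],[0,0,0]],
  ],
)

```text
time: 10.6
ee_pos: [0.5061, 0.3499, 0.1922]
tcp_rot: [-180.0, -0.2, 170.5]
wrist_force: [-9.0, 1.8, -7.5]
opening: 0.019
grasp_force: 39.5
```

The pull is about 11.6 N and held. Backing off slightly and releasing.

Request:
step_arm(
  targets=[
    [0.1,[-3,0.3,-1.6],[0,0,0]],
    [0.5,[-3,0.3,-1.6],[0,0,0]],
    [0.5,[-3,0.3,-1.6],[0,0,0]],
    [0.5,[-3,0.3,-1.6],[0,0,0]],
    [0.5,[-3,0.3,40],[0,0,0]],
    [0.5,[-23,0.3,80],[0,0,0]],
    [0.5,[-60,-40,90],[0,0,0]],
    [0.5,[-60,-80,90],[0,0,0]],
  ],
)

```text
time: 11.4
ee_pos: [0.4463, 0.2699, 0.2858]
tcp_rot: [179.8, 0.2, 170.7]
wrist_force: [1.6, -0.7, -0.1]
opening: 0.0425
grasp_force: 0.0
```

```bash
cat > look.py <<'E'
import sys
from workcell import bot
from h import *
print(bot.get_obs()["time"],bot.get_obs()["ee_pos"].round(4))
for n in ("top","scene"):
    p,d=bot.camera(n); c=bot.camera_params(n); W=cloud(p,d,c)
    cv2.imwrite(f"pics/{n}{sys.argv[1]}.png",p[...,::-1])
    _,l,s,cc=cv2.connectedComponentsWithStats(red(p))
    for i in range(1,len(s)):
        X=np.median(W[l==i],0)
        if s[i][4]>8 and .35<X[0]<.6 and -.05<X[1]<.45: print(n,cc[i].round(1),X.round(3))
E
python3 look.py 1
```

```text
11.4 [0.4463 0.2699 0.2858]
top [236.5 172.8] [0.598 0.197 0.093]
top [296.5 231.5] [0.43  0.028 0.069]
scene [311.1 200.4] [0.428 0.031 0.067]
scene [230.6 203.6] [0.596 0.2   0.089]
scene [218.8 219.4] [0.494 0.354 0.212]
```

Request:
step_arm(
  targets=[
    [0.5,[-45,-120,-40],[0,0,0.15]],
    [0.5,[-45,-243,-80],[0,0,0.15]],
    [0.5,[-45,-243,-130],[0,0,0.15]],
    [0.5,[-45,-243,-130],[0,0,0.15]],
    [0.5,[-45,-243,-130],[0,0,0.15]],
    [0.5,[-45,-243,-130],[0,0,0.15]],
    [0.5,[-45,-243,-130],[0,0,0.15]],
    [0.5,[-45,-243,-130],[0,0,0.15]],
  ],
)

```text
time: 12.3
ee_pos: [0.4028, 0.0259, 0.1533]
tcp_rot: [180.0, 0.1, 179.0]
wrist_force: [-0.0, -0.3, -0.1]
opening: 0.0426
grasp_force: 0.0
```

```bash
python3 look.py 2; python3 w.py w3
```

```text
12.3 [0.4028 0.0259 0.1533]
top [236.5 172.5] [0.599 0.197 0.092]
top [174.8 200.6] [0.498 0.351 0.213]
scene [311.1 200.4] [0.428 0.033 0.067]
scene [230.5 203.7] [0.596 0.2   0.09 ]
scene [218.8 219.4] [0.495 0.354 0.212]
12.4 [0.4032 0.0268 0.1539] [1.7999e+02 1.0000e-01 1.7910e+02] [-1.23  0.03  0.9 ]
[279.5 247.6] [268 236  24  24 567] [0.4323 0.0262 0.06  ] [0.4295 0.0262 0.067 ] cloud [0.4281 0.0264 0.0695]
[  9.4 308.7] [  0 300  22  18 289] [ 0.4843 -0.2025  0.06  ] [ 0.4798 -0.1957  0.067 ] cloud [ 0.5112 -0.2435  0.0173]
```

The left lid stays at the same place, so its hinge is sound. Now the right knob.

Request:
step_arm(
  targets=[
    [0.5,[27,0,-40],[0,0,0]],
    [0.5,[27,0,-80],[0,0,0]],
    [0.5,[27,0,-103],[0,0,0]],
    [0.5,[27,0,-113],[0,0,0]],
    [0.1,[27,0,-113],[0,0,0]],
    [0.1,[27,0,-113],[0,0,0]],
    [0.1,[27,0,-113],[0,0,0]],
    [0.1,[27,0,-113],[0,0,0]],
  ],
)

```text
time: 13.25
ee_pos: [0.4298, 0.0279, 0.0416]
tcp_rot: [179.8, 0.1, 179.2]
wrist_force: [-2.9, 9.9, -2.9]
opening: 0.0191
grasp_force: 44.3
```

Request:
step_arm(
  targets=[
    [0.1,[0.2,1.5,8.5],[0,0,0]],
    [0.1,[1.9,1.5,25.5],[0,0,0]],
    [0.1,[5.3,1.4,42],[0,0,0]],
    [0.1,[10.3,1.4,58.3],[0,0,0]],
    [0.1,[17,1.3,73.9],[0,0,0]],
    [0.1,[25.1,1.2,88.9],[0,0,0]],
    [0.1,[29.7,1.1,96],[0,0,0]],
    [0.1,[29.7,1.1,96],[0,0,0]],
  ],
)

```text
time: 14.05
ee_pos: [0.4597, 0.0277, 0.1376]
tcp_rot: [180.0, 0.1, 179.1]
wrist_force: [-3.1, 3.0, 0.5]
opening: 0.0191
grasp_force: 41.7
```

Request:
step_arm(
  targets=[
    [0.1,[5,-0.1,6.9],[0,0,0]],
    [0.1,[10.3,-0.1,13.5],[0,0,0]],
    [0.1,[12.6,-0.2,16.2],[0,0,0]],
    [0.1,[12.6,-0.2,16.2],[0,0,0]],
  ],
)

```text
time: 14.45
ee_pos: [0.4717, 0.0275, 0.1526]
tcp_rot: [180.0, -0.0, 179.1]
wrist_force: [-3.5, 4.6, 0.3]
opening: 0.0195
grasp_force: 41.4
```

Request:
step_arm(
  targets=[
    [0.1,[2,0,2.2],[0,0,0]],
    [0.1,[4,0,4.4],[0,0,0]],
    [0.1,[4,0,4.4],[0,0,0]],
  ],
)

```text
time: 14.75
ee_pos: [0.4757, 0.0274, 0.1568]
tcp_rot: [180.0, -0.0, 179.1]
wrist_force: [-3.3, 4.2, -0.1]
opening: 0.0192
grasp_force: 41.3
```

Request:
step_arm(
  targets=[
    [0.1,[2.1,0,2.1],[0,0,0]],
    [0.1,[4.1,0,4.2],[0,0,0]],
    [0.1,[4.1,0,4.2],[0,0,0]],
  ],
)

```text
time: 15.05
ee_pos: [0.4798, 0.0274, 0.1609]
tcp_rot: [180.0, -0.0, 179.1]
wrist_force: [-4.1, 3.5, -0.7]
opening: 0.0192
grasp_force: 41.2
```

Request:
step_arm(
  targets=[
    [0.1,[2.1,0,2.1],[0,0,0]],
    [0.1,[4.3,0,4.1],[0,0,0]],
    [0.1,[4.3,0,4.1],[0,0,0]],
  ],
)

```text
time: 15.35
ee_pos: [0.484, 0.0273, 0.1649]
tcp_rot: [180.0, -0.0, 179.1]
wrist_force: [-3.8, 4.2, -0.7]
opening: 0.0193
grasp_force: 41.1
```

Pull about 3.3 N, still free. On to 0.86 rad.

Request:
step_arm(
  targets=[
    [0.1,[2.2,0,2],[0,0,0]],
    [0.1,[4.5,0,3.9],[0,0,0]],
    [0.1,[4.5,0,3.9],[0,0,0]],
  ],
)

```text
time: 15.65
ee_pos: [0.4886, 0.0273, 0.1689]
tcp_rot: [180.0, 0.0, 179.1]
wrist_force: [-3.0, 3.8, 0.6]
opening: 0.0192
grasp_force: 41.2
```

Request:
step_arm(
  targets=[
    [0.1,[2.3,0,1.9],[0,0,0]],
    [0.1,[4.6,0,3.8],[0,0,0]],
    [0.1,[4.6,0,3.8],[0,0,0]],
  ],
)

```text
time: 15.95
ee_pos: [0.4932, 0.0272, 0.1726]
tcp_rot: [-180.0, 0.0, 179.1]
wrist_force: [-3.4, 3.9, 0.2]
opening: 0.0195
grasp_force: 41.2
```

Pull about 2.5 N. On to 0.93 rad.

Request:
step_arm(
  targets=[
    [0.1,[2.4,0,1.8],[0,0,0]],
    [0.1,[4.7,0,3.7],[0,0,0]],
    [0.1,[4.7,0,3.7],[0,0,0]],
  ],
)

```text
time: 16.25
ee_pos: [0.4968, 0.0272, 0.1754]
tcp_rot: [-180.0, -0.2, 179.1]
wrist_force: [-7.6, 3.9, -3.5]
opening: 0.0189
grasp_force: 40.8
```

Request:
step_arm(
  targets=[
    [0.1,[0.7,0,0.5],[0,0,0]],
    [0.1,[1.4,0,1],[0,0,0]],
    [0.1,[1.4,0,1],[0,0,0]],
  ],
)

```text
time: 16.55
ee_pos: [0.4975, 0.0272, 0.1759]
tcp_rot: [-180.0, -0.3, 179.1]
wrist_force: [-9.5, 4.9, -4.6]
opening: 0.0194
grasp_force: 40.5
```

Request:
step_arm(
  targets=[
    [0.1,[0.7,0,0.6],[0,0,0]],
    [0.1,[0.7,0,0.6],[0,0,0]],
    [0.1,[0.7,0,0.6],[0,0,0]],
    [0.1,[0.7,0,0.6],[0,0,0]],
    [0.1,[0.7,0,0.6],[0,0,0]],
  ],
)

```text
time: 17.05
ee_pos: [0.498, 0.0273, 0.1763]
tcp_rot: [-180.0, -0.3, 179.1]
wrist_force: [-9.6, 4.7, -5.8]
opening: 0.0193
grasp_force: 40.3
```

Request:
step_arm(
  targets=[
    [0.1,[-2.5,0,-1.8],[0,0,0]],
    [0.5,[-2.5,0,-1.8],[0,0,0]],
    [0.5,[-2.5,0,-1.8],[0,0,0]],
    [0.5,[-2.5,0,-1.8],[0,0,0]],
    [1,[-2.5,0,40],[0,0,0]],
    [1,[-20,0,70],[0,0,0]],
    [1,[-50,-40,70],[0,0,0]],
    [1,[-79,-80,60],[0,0,0]],
  ],
)

```text
time: 17.85
ee_pos: [0.4216, -0.053, 0.2399]
tcp_rot: [-179.9, 0.3, 179.2]
wrist_force: [1.3, -1.3, 0.5]
opening: 0.0853
grasp_force: 0.0
```

Request:
step_arm(
  targets=[
    [1,[0,-50,-20],[0,0,0]],
    [1,[0,-114,-40],[0,0,0]],
    [1,[0,-114,-40],[0,0,0]],
    [1,[0,-114,-40],[0,0,0]],
    [1,[0,-114,-40],[0,0,0]],
  ],
)

```text
time: 18.35
ee_pos: [0.4213, -0.1669, 0.1982]
tcp_rot: [-180.0, 0.0, 179.0]
wrist_force: [0.0, 0.9, -0.6]
opening: 0.0854
grasp_force: 0.0
```

```bash
python3 look.py 3; python3 w.py w4; python3 - <<'E'
from workcell import bot
from h import *
c=bot.camera_params("wrist"); p,d=bot.camera("wrist"); W=cloud(p,d,c)
m=((p.max(2)<75)&(abs(W[...,2]-.018)<.006)&(W[...,0]<.6)).astype(np.uint8)
for b,s in blobs(m,200):
    print(b,s)
    v,u=np.nonzero(m[s[1]:s[1]+s[3],s[0]:s[0]+s[2]]); q=np.array([ray(c,a+s[0],e+s[1],.018)[:2] for a,e in zip(u,v)],np.float32)
    print(cv2.minEnclosingCircle(q),cv2.fitEllipse(cv2.convexHull(q)*1000))
E
```

```text
18.35 [ 0.4213 -0.1669  0.1982]
top [236.6 172.7] [0.599 0.196 0.091]
top [174.8 200.6] [0.499 0.351 0.213]
top [296.4 231.6] [0.429 0.03  0.069]
scene [311.1 200.4] [0.429 0.033 0.066]
scene [230.7 203.8] [0.596 0.2   0.09 ]
scene [218.8 219.4] [0.493 0.354 0.212]
18.45 [ 0.4216 -0.166   0.1985] [-1.7998e+02  6.0000e-02  1.7912e+02] [-0.14 -0.33 -0.45]
[ 46.2 161.6] [ 41 125  12  74 518] [ 0.3849 -0.3707  0.06  ] [ 0.3841 -0.3656  0.067 ] cloud [ 0.3904 -0.4082  0.0099]
[ 74.7 169.3] [ 64 133  18  71 503] [ 0.392  -0.3468  0.06  ] [ 0.3911 -0.3423  0.067 ] cloud [ 0.3997 -0.3777  0.0099]
[496.1 206.7] [484 197  25  21 421] [0.4319 0.0313 0.06  ] [0.4299 0.0264 0.067 ] cloud [0.429  0.0251 0.0693]
[199.2 271. ] [182 262  37  19 471] [ 0.4922 -0.2447  0.06  ] [ 0.4888 -0.2427  0.067 ] cloud [ 0.5132 -0.2567  0.0175]
[273.6 228.9] [ 248  205   52   51 1126]
((0.46697020530700684, -0.1725524514913559), 0.029069621115922928) ((466.954833984375, -172.6304168701172), (56.15604782104492, 57.82528305053711), 89.33092498779297)
[419.8 233.3] [384 225  96  36 435]
((0.48202604055404663, -0.003442242741584778), 0.05269455909729004) ((471.56622314453125, -7.360198020935059), (55.156524658203125, 120.5428695678711), 19.754209518432617)
```

View pics/w4.png

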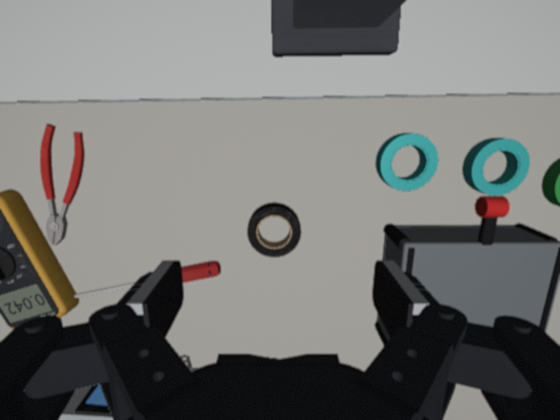

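The right lid has sunk shut, so it is the worn one, and the left lid still stands open. The tape is centred at (274,229), which is (0.467, −0.1725). The screwdriver handle end at (219,268) is close, so I'll rotate the grasp by −30° for clearance.

Request:
step_arm(
  targets=[
    [1,[45.5,-6,-30],[0,0,-0.52]],
    [1,[45.5,-6,-60],[0,0,-0.52]],
    [1,[45.5,-6,-100],[0,0,-0.52]],
    [1,[45.5,-6,-138],[0,0,-0.52]],
    [1,[45.5,-6,-155],[0,0,-0.52]],
    [1,[45.5,-6,-175],[0,0,-0.52]],
    [1,[45.5,-6,-190],[0,0,-0.52]],
    [1,[45.5,-6,-194],[0,0,-0.52]],
  ],
)

```text
time: 19.35
ee_pos: [0.4662, -0.1717, 0.0025]
tcp_rot: [-180.0, -0.1, 149.3]
wrist_force: [-0.6, -0.1, -0.2]
opening: 0.0853
grasp_force: 0.0
```

Request:
step_arm(
  targets=[
    [0.5,[0,0,-1],[0,0,0]],
    [0.5,[0,0,-1],[0,0,0]],
    [0.5,[0,0,-1],[0,0,0]],
    [0.5,[0,0,-1],[0,0,0]],
    [0.5,[0,0,-1],[0,0,0]],
  ],
  force=30,
)

```text
time: 19.85
ee_pos: [0.4675, -0.1727, 0.0042]
tcp_rot: [180.0, 0.1, 149.3]
wrist_force: [-1.0, 1.4, 6.8]
opening: 0.0574
grasp_force: 32.6
```

Request:
step_arm(
  targets=[
    [0.5,[0,0,30],[0,0,0]],
    [0.5,[0,0,75],[0,0,0]],
    [0.5,[0,10,120],[0,0,0]],
    [0.5,[20,55,130],[0,0,0]],
    [0.5,[40,100,130],[0,0,0]],
    [0.5,[55,145,130],[0,0,0]],
    [0.5,[64,185,130],[0,0,0]],
    [0.5,[64,199,130],[0,0,0]],
  ],
)

```text
time: 20.65
ee_pos: [0.5314, 0.0296, 0.1329]
tcp_rot: [180.0, 0.0, 149.5]
wrist_force: [0.1, -0.6, -1.7]
opening: 0.0573
grasp_force: 32.5
```

Request:
step_arm(
  targets=[
    [0.5,[0,0,-20],[0,0,0]],
    [0.5,[0,0,-45],[0,0,0]],
    [0.5,[0,0,-45],[0,0,0]],
  ],
)

```text
time: 20.95
ee_pos: [0.5289, 0.0262, 0.085]
tcp_rot: [-179.8, -0.2, 149.3]
wrist_force: [-0.8, -0.3, -1.7]
opening: 0.0568
grasp_force: 32.6
```

```bash
python3 look.py 4; python3 w.py w5; python3 - <<'E'
import cv2
a=cv2.imread("pics/top4.png")[140:280,100:420]; b=cv2.imread("pics/w5.png")
a=cv2.resize(a,(560,245)); import numpy as np
cv2.imwrite("pics/mix.png",np.vstack([a,cv2.resize(b,(440,330)) if 0 else cv2.copyMakeBorder(cv2.resize(b,(440,330)),0,0,0,120,0)]))
E
```

```text
20.95 [0.5289 0.0262 0.085 ]
top [236.5 172.6] [0.598 0.196 0.092]
top [174.8 200.6] [0.499 0.351 0.213]
scene [311.1 200.4] [0.428 0.032 0.067]
scene [230.7 203.8] [0.595 0.201 0.09 ]
scene [218.8 219.4] [0.495 0.354 0.212]
21.05 [0.5305 0.0261 0.0883] [-1.7997e+02 -2.0000e-02  1.4926e+02] [-0.08 -0.23  0.16]
[178.2  83. ] [ 152   57   54   53 1669] [0.4306 0.0257 0.06  ] [0.4323 0.0271 0.067 ] cloud [0.433  0.0276 0.0696]
```

View pics/mix.png

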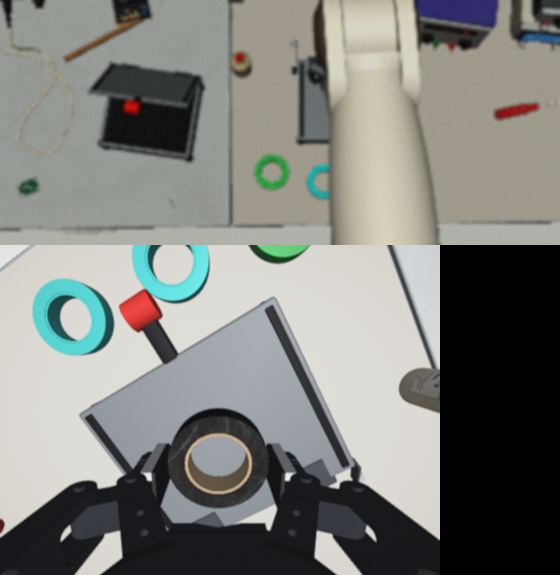

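The tape is held level over the middle of the shut right lid, and the left lid stands open. Lowering it.

Request:
step_arm(
  targets=[
    [0.5,[0,0,-10],[0,0,0]],
    [0.5,[0,0,-16],[0,0,0]],
    [0.5,[0,0,-19],[0,0,0]],
    [0.5,[0,0,-19],[0,0,0]],
  ],
)

```text
time: 21.5
ee_pos: [0.5306, 0.0264, 0.0687]
tcp_rot: [-180.0, -0.0, 149.3]
wrist_force: [-0.2, -0.3, -0.9]
opening: 0.057
grasp_force: 32.5
```

Request:
step_arm(
  targets=[
    [0.5,[0,0,-1],[0,0,0]],
    [0.5,[0,0,-1],[0,0,0]],
    [0.95,[0,0,-0.5],[0,0,0]],
    [0.95,[0,0,0],[0,0,0]],
    [0.95,[0,0,0],[0,0,0]],
    [0.95,[0,0,10],[0,0,0]],
    [0.95,[0,0,40],[0,0,0]],
    [0.95,[0,0,80],[0,0,0]],
  ],
)

```text
time: 22.3
ee_pos: [0.5297, 0.0264, 0.1489]
tcp_rot: [-179.9, -0.1, 149.3]
wrist_force: [0.4, 0.9, 0.6]
opening: 0.0812
grasp_force: 0.0
```

Request:
step_arm(
  targets=[
    [0.95,[-40,-20,30],[0,0,0]],
    [0.95,[-80,-60,30],[0,0,0]],
    [0.95,[-100,-110,30],[0,0,0]],
    [0.95,[-120,-160,30],[0,0,0]],
    [0.95,[-120,-200,30],[0,0,0]],
    [0.95,[-120,-240,30],[0,0,0]],
    [0.95,[-120,-240,30],[0,0,0]],
    [0.95,[-120,-240,30],[0,0,0]],
  ],
)

```text
time: 23.1
ee_pos: [0.4104, -0.2143, 0.1794]
tcp_rot: [180.0, 0.0, 149.1]
wrist_force: [-0.1, 1.2, 0.3]
opening: 0.081
grasp_force: 0.0
```

```bash
python3 look.py 5; python3 - <<'E'
from workcell import bot
from h import *
p,d=bot.camera("top"); c=bot.camera_params("top"); W=cloud(p,d,c)
m=((p.max(2)<70)&(abs(W[...,2]-.082)<.008)&(abs(W[...,0]-.53)<.07)&(abs(W[...,1]-.026)<.06)).astype(np.uint8)
for b,s in blobs(m,30): print(b,s,ray(c,*b,.082))
print(bot.get_obs()["wrist_force"],bot.get_obs()["ee_pos"])
cv2.imwrite("pics/fin.png",cv2.resize(p[140:280,100:420],(800,350))[...,::-1])
E
```

```text
23.1 [ 0.4104 -0.2143  0.1794]
top [236.5 172.6] [0.598 0.198 0.092]
top [174.8 200.6] [0.498 0.351 0.214]
top [296.5 231.5] [0.43  0.028 0.068]
scene [311.2 200.3] [0.428 0.031 0.067]
scene [230.8 203.8] [0.595 0.201 0.09 ]
scene [218.8 219.4] [0.493 0.355 0.212]
[296.4 196.6] [287 187  20  20 181] [0.52879843 0.02735108 0.082     ]
[ 0.92488754  0.32632048 -0.3234287 ] [ 0.41095096 -0.21258823  0.17924186]
```

View pics/fin.png

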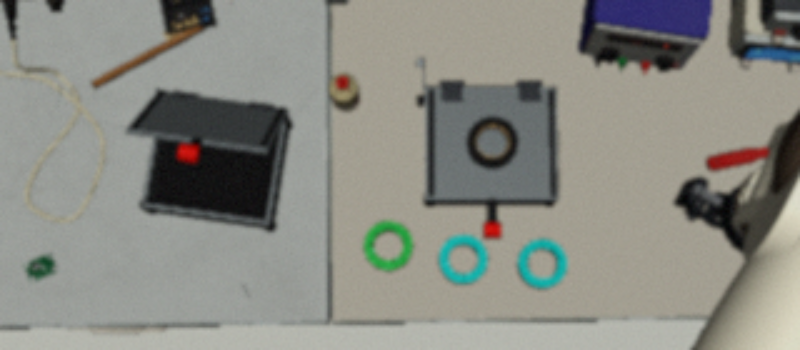

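The tape roll lies in the middle of the shut right lid (crop 493,142). The left lid stands open and the bystanders are undisturbed.

```bash
python3 -c "
from workcell import bot
print(bot.job_done())"
```

```text
the job is handed in; nothing more can be done
None
```

I pulled both lids to their stops at about 11–12 N: the left lid holds and stands open, the right one sank shut with the black tape roll now flat in the middle of it, and the job is handed in (no verdict was returned).

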